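Test the power parts and pack them

TASK

Test every loose power part on the bench (three or four of: can capacitor, relay, transformer, film capacitor, choke), one at a time from the tallest down to the shortest: stand it upright in the middle of the green test pad of the test fixture and push the spring plunger right down to its stop for a moment. Pack all the tested parts upright side by side in one row on the floor of the open tray, leave the plunger up, and do not knock over the bottle or shove the meter away.

Things in the scene. Friction and masses are not known exactly. Their poses are not given: they have to be found in the camera images.
- capacitor: can capacitor: upright black cylinder with a bare metal top, diameter 40, height 78 (the tallest part). Origin: centre of its underside; z up its axis. May be absent.
- relay: power relay: upright grey plastic block, 36 along its x, 42 along its y, 66 high. Origin: centre of its underside. May be absent.
- transformer: small transformer: dark steel core with copper winding showing, outline a block 46 along its x, 40 along its y, 54 high. Origin: centre of its underside. May be absent.
- film_cap: film capacitor: plain yellow plastic block, 32 along its x, 46 along its y, 45 high. Origin: centre of its underside. May be absent.
- choke: potted choke: squat black cylinder with a copper-coloured ring on top, diameter 44, height 36 (the shortest part). Origin: centre of its underside. May be absent.
- fixture: test fixture, fixed to the bench: grey box 120 along its x, 200 along its y, 50 high, flat on top, carrying the test pad towards its +y end (centre at y +52) and the plunger towards its -y end (centre at y -55). Origin: centre of its underside.
- pad (a point): centre of the test pad on the flat top of the fixture, 50 above the bench: a green square 54 by 54 with small brass contacts, flush with the top (no rim), sides parallel to the fixture's.
- plunger_top (a point): centre of the top face of the plunger head (black disc, diameter 34, 12 thick, top 96 above the bench when up, 84 when at its stop; the frame is always upright); it is pushed straight down, and springs back when let go. A part standing on the pad has its underside 46 below this point when the plunger is up and 34 below when it is at its stop.
- plunger (a joint): how far the plunger is down, in m: 0 up, 0.012 at its stop. The spring takes 4 N to start and about 10 N at the stop.
- tray: packing tray, fixed to the bench: open brown cardboard box, outside 60 along its x, 204 along its y, 22 high, walls and floor 4 thick (inside 52 by 196). Just wide enough for one row of parts along its y. Origin: centre of its underside.
- bottle: bystander: small white bottle, diameter 38, height 95, standing at the back of the work area. Origin: centre of its underside, z up.
- meter: bystander: orange hand multimeter, 85 by 165 by 38, lying on the bench at the right. Origin: centre of its underside.
Not all that is in view belongs to the job. Leave any pink or red look-alike of the transformer alone.

How it is judged:
On the way, in this order (a step that is already met when the one before it is completed fails the run):
1. the can capacitor stands on the test pad while the plunger is down at its stop (horizontal distance between capacitor and pad below 0.018 m and z of capacitor in the frame of fixture between 0.048 and 0.052 m and angle between capacitor's own z axis and vertical below 0.1 rad and z of capacitor in the frame of plunger_top above -0.0355 m), for 0.2 s.
2. the relay stands on the test pad while the plunger is down at its stop (horizontal distance between relay and pad below 0.018 m and z of relay in the frame of fixture between 0.048 and 0.052 m and angle between relay's own z axis and vertical below 0.1 rad and z of relay in the frame of plunger_top above -0.0355 m), for 0.2 s.
3. the transformer stands on the test pad while the plunger is down at its stop (horizontal distance between transformer and pad below 0.018 m and z of transformer in the frame of fixture between 0.048 and 0.052 m and angle between transformer's own z axis and vertical below 0.1 rad and z of transformer in the frame of plunger_top above -0.0355 m), for 0.2 s.
4. the film capacitor stands on the test pad while the plunger is down at its stop (horizontal distance between film_cap and pad below 0.018 m and z of film_cap in the frame of fixture between 0.048 and 0.052 m and angle between film_cap's own z axis and vertical below 0.1 rad and z of film_cap in the frame of plunger_top above -0.0355 m), for 0.2 s.
5. the choke stands on the test pad while the plunger is down at its stop (horizontal distance between choke and pad below 0.018 m and z of choke in the frame of fixture between 0.048 and 0.052 m and angle between choke's own z axis and vertical below 0.1 rad and z of choke in the frame of plunger_top above -0.0355 m), for 0.2 s.
At the end, for the whole second after the job is handed in: Every part present stands upright (within 0.12 rad) and at rest on the floor of the tray, its underside less than 8 mm above the tray's underside; the plunger is up (less than 2 mm down) (x of capacitor in the frame of tray between -0.028 and 0.028 m and y of capacitor in the frame of tray between -0.1 and 0.1 m and z of each of capacitor, relay, transformer, film_cap, choke in the frame of tray below 0.008 m and angle between each of capacitor, relay, transformer, film_cap, choke's own z axis and vertical below 0.12 rad and linear speed of each of capacitor, relay, transformer, film_cap, choke below 0.02 m/s and x of relay in the frame of tray between -0.028 and 0.028 m and y of relay in the frame of tray between -0.1 and 0.1 m and x of transformer in the frame of tray between -0.028 and 0.028 m and y of transformer in the frame of tray between -0.1 and 0.1 m and x of film_cap in the frame of tray between -0.028 and 0.028 m and y of film_cap in the frame of tray between -0.1 and 0.1 m and x of choke in the frame of tray between -0.028 and 0.028 m and y of choke in the frame of tray between -0.1 and 0.1 m and value of joint plunger below 0.002 m); the robot touches nothing.
It fails at once if the bottle is knocked over (angle between bottle's own z axis and vertical above 0.6 rad).
It fails at once if the meter is shoved more than 40 mm (distance of meter from where it was at the start of the episode above 0.04 m).
Of capacitor, relay, transformer, film_cap, choke only 3 to 4 are there at a start; the rules pass over those that are not, and their reading is None.
At some moment in a run one of transformer, film_cap, choke may be knocked a few centimetres aside while the robot is not near it.
It also fails if it takes over 210 s, if anything falls off the work surface, if the arm or the gripper's body presses on something with over 40 N, if the wrist force passes 120 N, or if a joint passes its speed limit or range.

ROBOT

A 6-joint arm with a two-finger parallel gripper is mounted at the origin on the work surface. World frame = base frame: x ahead of the robot, y to its left, z up, the work surface at z = 0. Lengths are in m, angles in rad, forces in N, time in s.
With the tool pointing down it reaches from about 0.425 to 0.95 m from the base axis. Payload 3.5 kg.
Tool frame: the origin (TCP) lies midway between the tips of the shut fingers; the grasp point (between the pads) lies 19 mm behind it; z points along the fingers, y is the line along which they close (so a half turn about z gives the same grasp; the last joint's range is limited). The gripper opens to 85 mm and grips with 20 to 120 N. Pads are 22 mm wide; open, the fingers measure 114 mm over their backs; the gripper's body (76 mm by 85 mm) begins 54 mm behind the grasp point. The pads swing forward as they close: fully open they stand 13 mm farther back than shut.
Start: joints at [-1.342, 0.286, 1.577, -0, 1.279, -0.15], TCP at [0.25, -0.627, 0.231] pointing down, gripper open.
Joint ranges: [-2.77, 2.77], [-0.9, 2.22], [0.21, 2.48], [-1.53, 4.67], [0.24, 2.81], [-2.84, 2.84]. Speed limits (rad/s): [2.79, 2.79, 3.14, 3.14, 3.14, 3.14].

INTERFACE

Orientations are given as a unit quaternion [w, x, y, z].
In Python, from workcell import r gives the robot as it stands. The module is installed in compiled form; this text tells all that it offers.
- The arm moves only by the shell command python3 -m pendant 'ROWS' [OPENING] [FORCE]. ROWS is JSON, a list of rows, each a list of 2 entries, a list of its own where there are three numbers: the shift along the tool's x, y, z in units of 15 cm (1.0 is 15 cm), then the turn about the tool's z in units of pi rad (1.0 is pi rad). In form: [[[dx, dy, dz], roll], ...]. A call has 1 to 5 rows; each row is the pose to reach, as a shift and turn from the pose commanded when the call began, along the tool's axes at that moment, turning the shorter way round; what a row does not reach only later rows make up. A row lasts 1/10 s, in which the tool goes at most 50 mm and 8.59 degrees, less where a joint would pass 70% of its speed; a pose out of reach is approached as far as the arm can. A call with a number of a shift or a turn outside -1 to 1 is refused whole. A call with a gripper value outside its range is refused whole. OPENING is the closure, from -1 (fully open) to 1 (shut), set as the call begins (- or left out, the last holds). The fingers move at their own pace and stop on an object; FORCE is the grip in N (left out, the last holds). Time passes only in rows, so rows that repeat a pose let the fingers close. It gives the time, the measured TCP pose, the force, the opening and the grip force at its end, in the units of the state.
- r.read_state(): the state, without advancing time (a new reading comes with each control period).
- r.camera(name): name is "side" or "top"; returns (picture, depth): 384x512x3 uint8, red, green, blue; 384x512 float32, m along the optical axis (not along the pixel's ray), 0 where there is no reading.
- r.camera_params(name): a dict with "intrinsics" (3x3 intrinsics, pixels), "R" (3x3) and "t" (3): a world point X has camera coordinates R X + t. Camera axes: x right, y down, z forward; pixel columns grow to the right and rows downward; lengths in m; the calibration is good to about 2 mm. A picture is of the moment at which its call begins. camera_params takes no time and is no camera call.
- r.finish_job(): hands the job in; it is judged then, once.
The state is a dict: "time": time; "joint_positions": joint angles; "joint_velocities": joint speeds; "joint_efforts": joint torques, N m; "position": TCP position; "tool_rot": TCP orientation; "ft_force": force on the tool from outside, world axes, zero at the start; "ft_torque": the same for the moment, N m; "grip_width": opening from 0.0 (shut) to 1.0 (fully open); "finger_force": force on a finger pad.
Only numpy, scipy, OpenCV 4.12 (cv2) and the standard library are available. Lean on these libraries where they do the work, as an engineer would, in place of code of your own. Each camera call takes 0.05 s, during which the arm holds its last target. There are 200 camera calls.

## Working session

There is one attempt and no reset: what is moved stays moved. The work goes in short steps, Python scripts to look and compute and a shell command to move; the robot and the scene stay as the last step left them, time stands still between calls to the robot, and variables do not carry over. Pictures are saved under pics/ and viewed, at most 14 in all, crops included, and the job is handed in when it is done.

```bash
mkdir -p pics; python3 - <<'E'
from workcell import r
import cv2,numpy as np
for n in("top","side"):
    p,d=r.camera(n); cv2.imwrite(f"pics/{n}0.png",p[:,:,::-1]); np.savez(f"{n}0.npz",p=p,d=d)
    q=r.camera_params(n); print(n,q["intrinsics"],q["R"],q["t"])
print(r.read_state())
E
```

```text
top [[488.92358633   0.         265.95737638]
 [  0.         488.92358633 189.87912582]
 [  0.           0.           1.        ]] [[ 0.02669149 -0.99943431  0.02046025]
 [-0.98003893 -0.0301962  -0.19649905]
 [ 0.19700571 -0.01480698 -0.98029052]] [-0.09116223  0.54187672  1.40068558]
side [[492.26943223   0.         256.36109068]
 [  0.         492.26943223 188.69912668]
 [  0.           0.           1.        ]] [[-0.90846809 -0.41792445  0.00498785]
 [-0.27710399  0.59333821 -0.75575336]
 [ 0.31288833 -0.68795997 -0.65483737]] [0.45120854 0.25122636 1.15491908]
{'time': 0.1, 'joint_positions': array([-1.34200068e+00,  2.87100697e-01,  1.57803637e+00,  2.47483434e-05,
        1.27861822e+00, -1.50006884e-01]), 'joint_velocities': array([-4.04679064e-05, -2.14291575e-03, -3.09625240e-03,  5.79010440e-04,
       -7.80587375e-04,  1.45166496e-03]), 'joint_efforts': array([ 5.69871681e-04, -4.07298088e+01, -2.93700027e+01, -1.46652364e-04,
        3.38814141e-03,  9.22303684e-06]), 'position': array([ 0.24951175, -0.62654618,  0.23006663]), 'tool_rot': array([-1.08094684e-03,  9.82117235e-01,  1.88267277e-01, -3.07501979e-05]), 'ft_force': array([ 0.56134591, -0.43492713, -0.50145131]), 'ft_torque': array([-0.03645599, -0.03600092,  0.01386746]), 'finger_force': 0.0, 'grip_width': 1.0007736066245554}
```

View pics/top0.png

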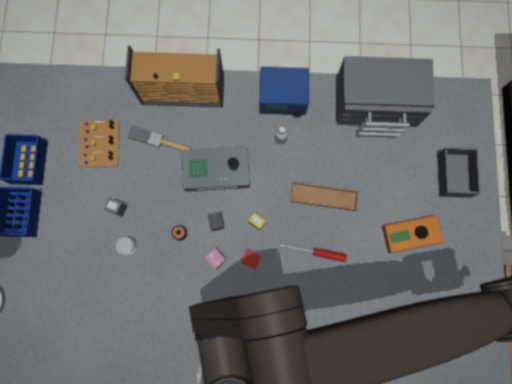

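View pics/side0.png

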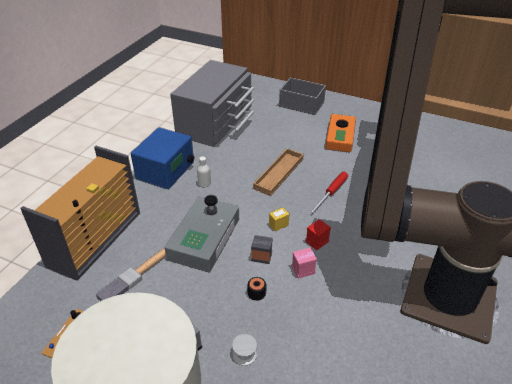

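Candidates in the top view: choke (179,232), dark block (216,221) as transformer, with pink (215,258) and red (251,259) as its look-alikes, film cap (257,220), and two unclear grey things at (115,206) and (125,246). I'll enlarge a crop and read heights from depth.

```bash
cat >h.py <<'E'
import cv2,numpy as np
from workcell import r
def cloud(n,d):
    q=r.camera_params(n);K,R,t=q["intrinsics"],q["R"],q["t"]
    v,u=np.indices(d.shape); c=np.stack([(u-K[0,2])/K[0,0]*d,(v-K[1,2])/K[1,1]*d,d],-1)
    return (c-t)@R
def ray(n,u,v,z):
    q=r.camera_params(n);K,R,t=q["intrinsics"],q["R"],q["t"]
    o=-R.T@t; w=R.T@np.linalg.solve(K,[u,v,1.]); return o+w*(z-o[2])/w[2]
def proj(n,X):
    q=r.camera_params(n); c=q["R"]@np.array(X)+q["t"]; k=q["intrinsics"]@c; return k[:2]/k[2]
E
python3 - <<'E'
from h import *
a=np.load("top0.npz");b=np.load("side0.npz")
W=cloud("top",a["d"])
for n,(u,v) in dict(cap=(115,206),capb=(120,209),tin=(125,246),choke=(179,232),tr=(216,221),film=(257,220),pink=(215,258),red=(251,259),pad=(198,168),plg=(233,163),tray=(324,196),bottle=(281,131)).items():
    w=W[v-11:v+12,u-11:u+12].reshape(-1,3); print(n,W[v,u].round(3),"max z",np.percentile(w[:,2],[90,98]).round(3), proj("side",W[v,u]).round())
t=cv2.resize(a["p"][120:280,80:280,::-1],None,fx=4,fy=4,interpolation=cv2.INTER_CUBIC)[:600]
cv2.imwrite("pics/c1.png",t)
E
```

```text
cap [0.48  0.362 0.069] max z [0.07  0.073] [190. 326.]
capb [0.476 0.355 0.04 ] max z [0.069 0.072] [195. 331.]
tin [0.367 0.331 0.043] max z [0.044 0.047] [247. 341.]
choke [0.412 0.176 0.044] max z [0.04  0.043] [258. 279.]
tr [0.446 0.068 0.06 ] max z [0.058 0.061] [264. 239.]
film [ 0.454 -0.052  0.048] max z [0.049 0.052] [279. 211.]
pink [0.339 0.066 0.057] max z [0.058 0.061] [305. 253.]
red [ 0.339 -0.038  0.055] max z [0.058 0.062] [319. 225.]
pad [0.605 0.13  0.053] max z [0.056 0.06 ] [195. 237.]
plg [0.614 0.024 0.093] max z [0.097 0.102] [211. 198.]
tray [ 0.54  -0.255  0.009] max z [0.022 0.027] [279. 170.]
bottle [ 0.715 -0.115  0.097] max z [0.074 0.099] [203. 157.]
```

View pics/c1.png

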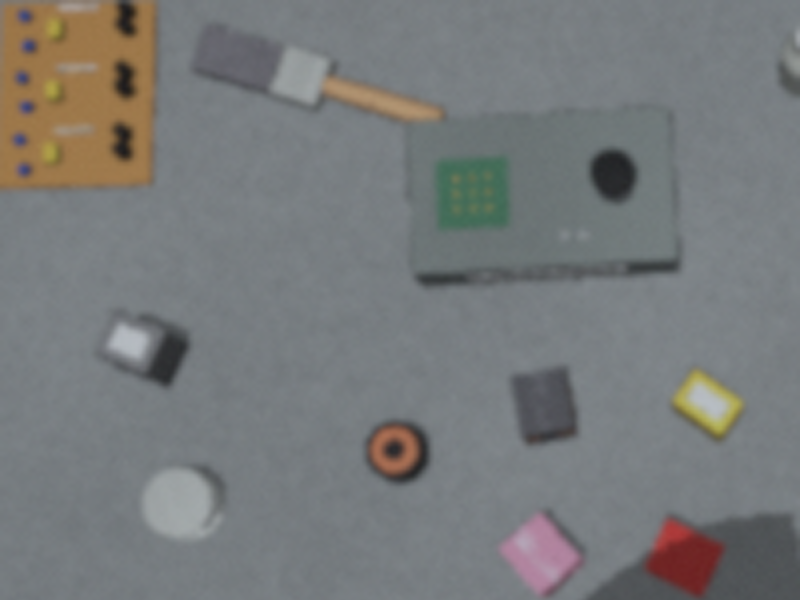

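Crop: grey block at (135,345) ≈66 high is the relay. The squat tin at (180,500) is 43 high with a light side, so it is no capacitor and the can capacitor is absent. The dark steel block at (545,405) is the transformer, because pink (540,553) and red (685,557) are the look-alikes. Film cap at (708,403), choke at (397,450), pad at (473,193), plunger at (613,175).

```bash
cat >>h.py <<'E'
def rect(m,n,z):
    cs,_=cv2.findContours(m.astype(np.uint8),cv2.RETR_EXTERNAL,cv2.CHAIN_APPROX_NONE)
    c=max(cs,key=cv2.contourArea)[:,0]
    P=np.array([ray(n,u,v,z)[:2] for u,v in c]); (x,y),(w,h),a=cv2.minAreaRect((P*1000).astype(np.float32))
    return np.round([x,y,w,h,a],1), np.round(c.mean(0),0)
def near(shape,u,v,s):
    m=np.zeros(shape[:2],bool); m[v-s:v+s+1,u-s:u+s+1]=1; return m
def measure(p,d,things):
    W=cloud("top",d)
    for n,(u,v,s,h) in things.items():
        nb=near(p.shape,u,v,s); print(n,*rect(nb&(W[...,2]>h-.010),"top",h))
def green(p):
    H=cv2.cvtColor(p,cv2.COLOR_RGB2HSV); return (H[...,0]>60)&(H[...,0]<90)&(H[...,1]>90)
E
python3 - <<'E'
from h import *
a=np.load("top0.npz");p,d=a["p"],a["d"]
W=cloud("top",d);print("bench z",np.median(W[240:260,150:170,2]))
measure(p,d,dict(relay=(115,206,16,.066),tr=(216,221,16,.054),film=(257,220,16,.045),choke=(179,232,14,.036),fixture=(215,168,42,.050),plg=(234,163,9,.096),tray=(324,196,40,.022),bottle=(281,133,12,.095)))
print("pad",rect(green(p)&near(p.shape,198,168,20),"top",.05))
E
```

```text
bench z 0.0021234559492132924
relay [483.3 371.5  45.9  36.   70. ] [112. 205.]
tr [450.   72.6  47.6  40.1  12.7] [215. 220.]
film [454.8 -48.8  46.3  32.5  56. ] [256. 220.]
choke [413.3 180.5  41.8  41.2   3.4] [178. 232.]
fixture [611.1  80.5 124.9 199.7   5.2] [215. 167.]
plg [616.   25.   30.1  32.2   1.8] [232. 162.]
tray [ 538.8 -252.4  204.5   63.3   83.5] [324. 195.]
bottle [ 720.2 -114.7   21.8   17.8    1.3] [281. 130.]
pad (array([606.2, 131.1,  46.1,  45.2,   6.4]), array([198., 168.]))
```

```bash
cat >plan.py <<'E'
# usage: plan.py x,y,z,psi ...   (mm, deg) -> shift/roll to type per call
import sys,numpy as np
from workcell import r
s=r.read_state(); p=s["position"]*1000; q=s["tool_rot"]; a=np.degrees(2*np.arctan2(q[2],q[1]))
print("t",round(s["time"],1),"at",p.round(1),"psi",round(a%360,1),"j",s["joint_positions"].round(2))
for w in sys.argv[1:]:
    t=[float(c) for c in w.split(",")]; T=np.array(t[:3]); da=(t[3]-a+180)%360-180
    c=np.radians(a); D=T-p; k=np.array([D[0]*np.cos(c)+D[1]*np.sin(c), D[0]*np.sin(c)-D[1]*np.cos(c), -D[2]])/150
    print(w,"->",k.round(3).tolist(),"roll",round(-da/180,3),"rows",int(np.ceil(max(np.linalg.norm(D)/50,abs(da)/8.59)-.05)),"BIG" if abs(k).max()>1 else "")
    p,a=T,t[3]
E
python3 plan.py 370,-520,200,0 470,-400,200,-20 530,-270,200,-20 530,-130,200,-20 530,10,200,-20 530,150,200,-20 510,280,180,-20 483,371.5,150,-20 483,371.5,45,-20 483,371.5,40,-20
```

```text
t 0.1 at [ 249.5 -626.5  230.1] psi 21.7 j [-1.34  0.29  1.58  0.    1.28 -0.15]
370,-520,200,0 -> [1.009, -0.363, 0.2] roll 0.121 rows 4 BIG
470,-400,200,-20 -> [0.667, -0.8, -0.0] roll 0.111 rows 4 
530,-270,200,-20 -> [0.079, -0.951, -0.0] roll -0.0 rows 3 
530,-130,200,-20 -> [-0.319, -0.877, -0.0] roll -0.0 rows 3 
530,10,200,-20 -> [-0.319, -0.877, -0.0] roll -0.0 rows 3 
530,150,200,-20 -> [-0.319, -0.877, -0.0] roll -0.0 rows 3 
510,280,180,-20 -> [-0.422, -0.769, 0.133] roll -0.0 rows 3 
483,371.5,150,-20 -> [-0.378, -0.512, 0.2] roll -0.0 rows 2 
483,371.5,45,-20 -> [0.0, -0.0, 0.7] roll -0.0 rows 3 
483,371.5,40,-20 -> [0.0, -0.0, 0.033] roll -0.0 rows 1
```

```bash
P="python3 -m pendant"
$P '[[[1,-0.363,0.2],0.121],[[1,-0.363,0.2],0.121],[[1,-0.363,0.2],0.121],[[1,-0.363,0.2],0.121],[[1,-0.363,0.2],0.121]]' -1 40
$P '[[[0.667,-0.8,0],0.111],[[0.667,-0.8,0],0.111],[[0.667,-0.8,0],0.111],[[0.667,-0.8,0],0.111],[[0.667,-0.8,0],0.111]]'
$P '[[[0.08,-0.95,0],0],[[0.08,-0.95,0],0],[[0.08,-0.95,0],0],[[0.08,-0.95,0],0]]'
$P '[[[-0.32,-0.88,0],0],[[-0.32,-0.88,0],0],[[-0.32,-0.88,0],0],[[-0.32,-0.88,0],0]]'
$P '[[[-0.32,-0.88,0],0],[[-0.32,-0.88,0],0],[[-0.32,-0.88,0],0],[[-0.32,-0.88,0],0]]'
$P '[[[-0.32,-0.88,0],0],[[-0.32,-0.88,0],0],[[-0.32,-0.88,0],0],[[-0.32,-0.88,0],0]]'
$P '[[[-0.42,-0.77,0.13],0],[[-0.42,-0.77,0.13],0],[[-0.42,-0.77,0.13],0],[[-0.42,-0.77,0.13],0]]'
python3 plan.py 483,371.5,150,-20 483,371.5,40,-20
```

```text
time: 0.6
position: [0.37, -0.5192, 0.2002]
tool_rot: [-0.001, 1.0, 0.001, -0.001]
ft_force: [-0.4, -0.5, 0.8]
grip_width: 0.997
finger_force: 0.0
time: 1.1
position: [0.4693, -0.4015, 0.2017]
tool_rot: [0.001, 0.985, -0.173, 0.0]
ft_force: [0.0, -0.5, -0.0]
grip_width: 1.001
finger_force: 0.0
time: 1.5
position: [0.5298, -0.27, 0.2015]
tool_rot: [-0.0, 0.985, -0.173, 0.0]
ft_force: [-0.3, -0.7, -0.6]
grip_width: 0.999
finger_force: 0.0
time: 1.9
position: [0.5288, -0.13, 0.2014]
tool_rot: [-0.0, 0.985, -0.173, -0.0]
ft_force: [0.2, -0.7, -0.4]
grip_width: 1.0
finger_force: 0.0
time: 2.3
position: [0.5299, 0.0101, 0.2016]
tool_rot: [0.0, 0.985, -0.173, 0.0]
ft_force: [-0.0, -0.7, 0.1]
grip_width: 1.003
finger_force: 0.0
time: 2.7
position: [0.5309, 0.1506, 0.2016]
tool_rot: [-0.0, 0.985, -0.173, 0.001]
ft_force: [0.1, -0.5, 1.1]
grip_width: 1.0
finger_force: 0.0
time: 3.1
position: [0.511, 0.2799, 0.1809]
tool_rot: [0.0, 0.985, -0.173, -0.0]
ft_force: [0.6, -1.5, -0.2]
grip_width: 1.001
finger_force: 0.0
t 3.1 at [511.  279.9 180.9] psi 340.0 j [ 0.33  0.13  1.85 -0.    1.16  2.25]
483,371.5,150,-20 -> [-0.384, -0.51, 0.206] roll 0.0 rows 2 
483,371.5,40,-20 -> [0.0, -0.0, 0.733] roll -0.0 rows 3
```

```bash
P="python3 -m pendant"
$P '[[[-0.384,-0.51,0.206],0],[[-0.384,-0.51,0.206],0],[[-0.384,-0.51,0.206],0],[[-0.384,-0.51,0.206],0]]' >/dev/null
$P '[[[0,0,0.25],0],[[0,0,0.5],0],[[0,0,0.733],0],[[0,0,0.733],0]]'
$P '[[[0,0,0],0],[[0,0,0],0],[[0,0,0],0],[[0,0,0],0],[[0,0,0],0]]' 1 40
$P '[[[0,0,0],0],[[0,0,0],0],[[0,0,0],0]]'
$P '[[[0,0,-0.1],0],[[0,0,-0.3],0],[[0,0,-0.6],0],[[0,0,-0.8],0],[[0,0,-0.8],0]]'
python3 plan.py 530,290,160,15 580,180,160,50 606.2,132,150,83.5 606.2,132,95,83.5 606.2,132,91,83.5
```

```text
time: 3.9
position: [0.4807, 0.3668, 0.036]
tool_rot: [0.004, 0.984, -0.176, -0.004]
ft_force: [-0.9, 0.0, -0.9]
grip_width: 1.0
finger_force: 0.0
time: 4.4
position: [0.4845, 0.3724, 0.0441]
tool_rot: [-0.001, 0.985, -0.174, 0.002]
ft_force: [0.1, -1.0, 6.8]
grip_width: 0.484
finger_force: 41.0
time: 4.7
position: [0.4845, 0.3724, 0.0441]
tool_rot: [-0.001, 0.985, -0.174, 0.002]
ft_force: [1.2, -1.0, 6.7]
grip_width: 0.485
finger_force: 41.0
time: 5.2
position: [0.4851, 0.3736, 0.1682]
tool_rot: [-0.004, 0.985, -0.174, 0.005]
ft_force: [-0.5, -0.1, -0.4]
grip_width: 0.485
finger_force: 40.9
t 5.2 at [485.1 373.6 168.2] psi 340.0 j [0.49 0.2  1.8  0.   1.13 2.41]
530,290,160,15 -> [0.472, 0.421, 0.055] roll -0.195 rows 5 
580,180,160,50 -> [0.132, 0.795, -0.0] roll -0.194 rows 5 
606.2,132,150,83.5 -> [-0.133, 0.339, 0.067] roll -0.186 rows 4 
606.2,132,95,83.5 -> [0.0, 0.0, 0.367] roll -0.0 rows 2 
606.2,132,91,83.5 -> [0.0, 0.0, 0.027] roll -0.0 rows 1
```

```bash
P="python3 -m pendant"
$P '[[[0.1,0.08,0.02],-0.04],[[0.472,0.421,0.055],-0.195],[[0.472,0.421,0.055],-0.195],[[0.472,0.421,0.055],-0.195],[[0.472,0.421,0.055],-0.195]]'>/dev/null
$P '[[[0.132,0.795,0],-0.194],[[0.132,0.795,0],-0.194],[[0.132,0.795,0],-0.194],[[0.132,0.795,0],-0.194],[[0.132,0.795,0],-0.194]]'
$P '[[[0,0,0],0],[[0,0,0],0]]'
python3 plan.py 606.2,132,150,83.5 606.2,132,110,83.5 606.2,132,94,83.5
```

```text
time: 6.2
position: [0.5765, 0.1771, 0.1514]
tool_rot: [-0.001, 0.907, 0.422, -0.001]
ft_force: [-0.3, 1.2, -1.6]
grip_width: 0.488
finger_force: 41.1
time: 6.4
position: [0.5765, 0.1787, 0.1522]
tool_rot: [-0.0, 0.907, 0.422, -0.001]
ft_force: [-0.2, -0.9, -1.2]
grip_width: 0.481
finger_force: 41.1
t 6.4 at [576.5 178.7 152.2] psi 49.9 j [0.13 0.21 1.82 0.   1.11 0.83]
606.2,132,150,83.5 -> [-0.11, 0.352, 0.015] roll -0.187 rows 4 
606.2,132,110,83.5 -> [0.0, 0.0, 0.267] roll -0.0 rows 1 
606.2,132,94,83.5 -> [0.0, 0.0, 0.107] roll -0.0 rows 1
```

```bash
P="python3 -m pendant"
$P '[[[-0.11,0.352,0.015],-0.187],[[-0.11,0.352,0.015],-0.187],[[-0.11,0.352,0.015],-0.187],[[-0.11,0.352,0.015],-0.187],[[-0.11,0.352,0.015],-0.187]]'>/dev/null
$P '[[[0,0,0.1],0],[[0,0,0.2],0],[[0,0,0.267],0],[[0,0,0.267],0],[[0,0,0.267],0]]'
$P '[[[0,0,0.03],0],[[0,0,0.06],0],[[0,0,0.085],0],[[0,0,0.095],0],[[0,0,0.095],0]]'
python3 plan.py 606.2,132,94,83.5
```

```text
time: 7.4
position: [0.6066, 0.1315, 0.1095]
tool_rot: [-0.0, 0.745, 0.667, -0.001]
ft_force: [-0.4, 0.8, -0.3]
grip_width: 0.48
finger_force: 41.2
time: 7.9
position: [0.6068, 0.1314, 0.0958]
tool_rot: [-0.0, 0.745, 0.667, -0.0]
ft_force: [0.1, -0.2, -0.6]
grip_width: 0.483
finger_force: 41.2
t 7.9 at [606.8 131.4  95.8] psi 83.6 j [ 0.05  0.31  1.81 -0.    1.02  0.16]
606.2,132,94,83.5 -> [0.004, -0.005, 0.012] roll 0.001 rows 0
```

```bash
P="python3 -m pendant"
$P '[[[0,0,0.005],0],[[0,0,0.012],0],[[0,0,0.015],0],[[0,0,0.015],0]]'
$P '[[[0,0,0],0],[[0,0,0],0],[[0,0,0],0],[[0,0,0],0]]' -1
$P '[[[0,0,-0.1],0],[[0,0,-0.3],0],[[0,0,-0.5],0],[[0,0,-0.5],0],[[0,0,-0.5],0]]'
python3 plan.py 616.1,25.5,165,83.5 616.1,25.5,105,83.5 616.1,25.5,82,83.5
python3 - <<'E'
from h import *
p,d=r.camera("side"); cv2.imwrite("pics/s1.png",p[100:330,110:350,::-1].repeat(2,0).repeat(2,1))
E
```

```text
time: 8.3
position: [0.6072, 0.1314, 0.0942]
tool_rot: [0.0, 0.745, 0.667, 0.0]
ft_force: [-0.0, -0.4, 0.2]
grip_width: 0.484
finger_force: 41.2
time: 8.7
position: [0.6072, 0.1314, 0.0941]
tool_rot: [0.0, 0.745, 0.667, 0.0]
ft_force: [-0.4, 1.0, 0.5]
grip_width: 1.0
finger_force: 0.0
time: 9.2
position: [0.6079, 0.1315, 0.1709]
tool_rot: [0.001, 0.745, 0.667, 0.001]
ft_force: [-0.4, 0.4, -1.2]
grip_width: 1.001
finger_force: 0.0
t 9.2 at [607.9 131.5 170.9] psi 83.6 j [ 0.05  0.22  1.77 -0.    1.15  0.16]
616.1,25.5,165,83.5 -> [-0.696, 0.133, 0.039] roll 0.001 rows 3 
616.1,25.5,105,83.5 -> [0.0, 0.0, 0.4] roll -0.0 rows 2 
616.1,25.5,82,83.5 -> [0.0, 0.0, 0.153] roll -0.0 rows 1
```

View pics/s1.png

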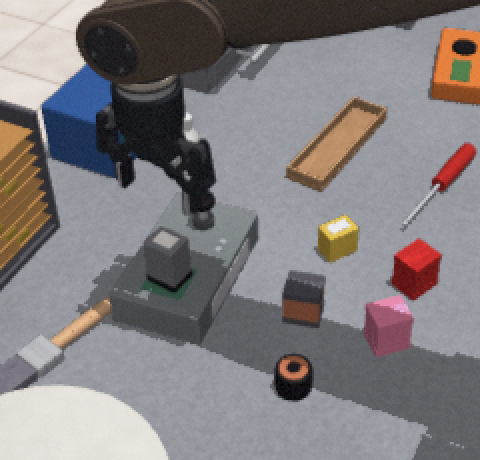

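The relay stands upright on the green pad at crop (168,262). Now I push the plunger.

```bash
P="python3 -m pendant"
$P '[[[-0.696,0.133,0.04],0],[[-0.696,0.133,0.04],0],[[-0.696,0.133,0.04],0],[[-0.696,0.133,0.04],0],[[-0.696,0.133,0.04],0]]' 1 >/dev/null
$P '[[[0,0,0.1],0],[[0,0,0.25],0],[[0,0,0.4],0],[[0,0,0.4],0],[[0,0,0.4],0]]'
$P '[[[0,0,0.03],0],[[0,0,0.06],0],[[0,0,0.09],0],[[0,0,0.12],0],[[0,0,0.14],0]]'
$P '[[[0,0,0.02],0],[[0,0,0.02],0],[[0,0,0.02],0]]'
python3 plan.py 616.1,25.5,82,83.5
```

```text
time: 10.25
position: [0.6146, 0.0266, 0.1019]
tool_rot: [-0.001, 0.745, 0.667, -0.001]
ft_force: [-0.2, 1.1, -0.1]
grip_width: -0.0
finger_force: 0.0
time: 10.75
position: [0.6165, 0.0256, 0.0842]
tool_rot: [0.001, 0.745, 0.667, 0.001]
ft_force: [-3.3, 1.9, 9.6]
grip_width: 0.004
finger_force: 4.6
time: 11.05
position: [0.6166, 0.0256, 0.084]
tool_rot: [0.001, 0.745, 0.667, 0.001]
ft_force: [-7.6, 1.4, 18.7]
grip_width: 0.002
finger_force: 9.0
t 11.1 at [616.6  25.6  84. ] psi 83.6 j [-0.12  0.32  1.83  0.    1.   -0.01]
616.1,25.5,82,83.5 -> [-0.001, -0.003, 0.013] roll 0.001 rows 0
```

```bash
P="python3 -m pendant"
$P '[[[0,0,0],0],[[0,0,0],0],[[0,0,0],0],[[0,0,0],0]]' | grep -E "force|posi"
$P '[[[0,0,-0.1],0],[[0,0,-0.3],0],[[0,0,-0.6],0],[[0,0,-0.6],0],[[0,0,-0.6],0]]' -1
python3 plan.py 607,131.5,175,83.5 607,131.5,94,83.5
```

```text
position: [0.6166, 0.0256, 0.084]
ft_force: [-7.4, 1.3, 17.7]
finger_force: 8.9
time: 11.95
position: [0.6164, 0.0252, 0.171]
tool_rot: [0.002, 0.745, 0.667, 0.001]
ft_force: [-0.3, -0.1, 0.1]
grip_width: 0.848
finger_force: 0.0
t 11.9 at [616.4  25.2 171. ] psi 83.6 j [-0.12  0.21  1.78 -0.    1.15 -0.01]
607,131.5,175,83.5 -> [0.697, -0.141, -0.026] roll 0.001 rows 3 
607,131.5,94,83.5 -> [0.0, 0.0, 0.54] roll -0.0 rows 2
```

```bash
P="python3 -m pendant"
$P '[[[0.697,-0.141,-0.026],0],[[0.697,-0.141,-0.026],0],[[0.697,-0.141,-0.026],0],[[0.697,-0.141,-0.026],0],[[0.697,-0.141,-0.026],0]]' >/dev/null
$P '[[[0,0,0.2],0],[[0,0,0.4],0],[[0,0,0.54],0],[[0,0,0.54],0],[[0,0,0.54],0]]' | grep pos
$P '[[[0,0,0],0],[[0,0,0],0],[[0,0,0],0],[[0,0,0],0],[[0,0,0],0]]' 1 40
$P '[[[0,0,-0.1],0],[[0,0,-0.3],0],[[0,0,-0.55],0],[[0,0,-0.55],0],[[0,0,-0.55],0]]'
python3 plan.py 600,0,175,83.5 570,-110,160,83.5 547,-180.4,130,83.5 547,-180.4,70,83.5 547,-180.4,48,83.5
```

```text
position: [0.606, 0.1304, 0.0916]
time: 13.45
position: [0.6067, 0.1318, 0.0934]
tool_rot: [0.001, 0.745, 0.667, 0.001]
ft_force: [-0.8, -1.0, 5.9]
grip_width: 0.482
finger_force: 41.8
time: 13.95
position: [0.6064, 0.1318, 0.1758]
tool_rot: [0.001, 0.745, 0.667, 0.001]
ft_force: [-0.0, 0.5, -0.8]
grip_width: 0.48
finger_force: 41.1
t 13.9 at [606.4 131.8 175.8] psi 83.6 j [0.05 0.22 1.77 0.   1.16 0.16]
600,0,175,83.5 -> [-0.878, 0.055, 0.005] roll 0.001 rows 3 
570,-110,160,83.5 -> [-0.751, -0.116, 0.1] roll -0.0 rows 3 
547,-180.4,130,83.5 -> [-0.484, -0.099, 0.2] roll -0.0 rows 2 
547,-180.4,70,83.5 -> [0.0, 0.0, 0.4] roll -0.0 rows 2 
547,-180.4,48,83.5 -> [0.0, 0.0, 0.147] roll -0.0 rows 1
```

```bash
P="python3 -m pendant"
$P '[[[-0.3,0.02,0.005],0],[[-0.6,0.04,0.005],0],[[-0.878,0.055,0.005],0],[[-0.878,0.055,0.005],0],[[-0.878,0.055,0.005],0]]' |grep pos
$P '[[[-0.3,-0.05,0.03],0],[[-0.6,-0.1,0.08],0],[[-0.751,-0.116,0.1],0],[[-0.751,-0.116,0.1],0]]' |grep pos
$P '[[[-0.3,-0.05,0.1],0],[[-0.484,-0.099,0.2],0],[[-0.484,-0.099,0.2],0],[[-0.484,-0.099,0.2],0],[[-0.484,-0.099,0.2],0]]' |grep pos
$P '[[[0,0,0.1],0],[[0,0,0.2],0],[[0,0,0.3],0],[[0,0,0.35],0],[[0,0,0.35],0]]'
python3 plan.py 547,-180.4,70,83.5 547,-180.4,48,83.5
python3 - <<'E'
from h import *
p,d=r.camera("side"); cv2.imwrite("pics/s2.png",cv2.resize(p[90:230,200:360,::-1],None,fx=4,fy=4,interpolation=cv2.INTER_CUBIC))
E
```

```text
position: [0.5982, -0.0008, 0.1715]
position: [0.5684, -0.111, 0.1568]
position: [0.5477, -0.179, 0.1289]
time: 15.85
position: [0.5454, -0.1798, 0.0735]
tool_rot: [-0.002, 0.745, 0.667, -0.001]
ft_force: [-0.1, 0.7, -0.6]
grip_width: 0.486
finger_force: 41.1
t 15.8 at [ 545.4 -179.8   73.5] psi 83.6 j [-0.5   0.25  1.93  0.    0.96 -0.38]
547,-180.4,70,83.5 -> [-0.003, 0.011, 0.023] roll 0.001 rows 1 
547,-180.4,48,83.5 -> [0.0, 0.0, 0.147] roll -0.0 rows 1
```

View pics/s2.png

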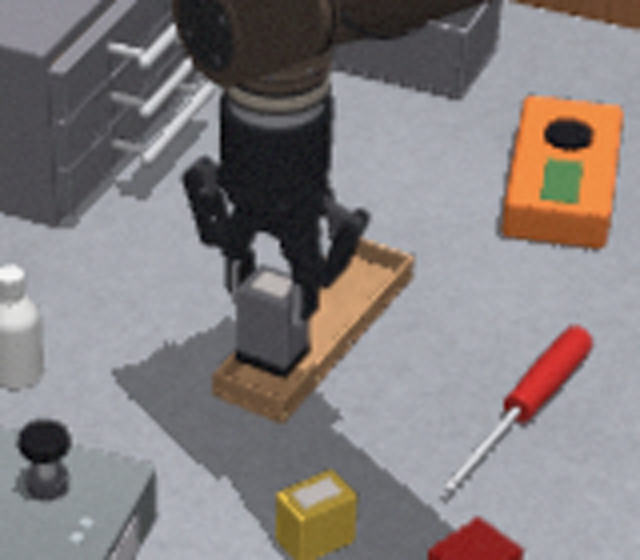

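The relay hangs over the tray's near end at (270,320), aligned with it. I'll lower it.

```bash
P="python3 -m pendant"
$P '[[[0,0.005,0.04],0],[[0,0.005,0.08],0],[[0,0.005,0.12],0],[[0,0.005,0.15],0],[[0,0.005,0.15],0]]'
$P '[[[0,0,0.008],0],[[0,0,0.016],0],[[0,0,0.022],0],[[0,0,0.022],0]]'
```

```text
time: 16.4
position: [0.5469, -0.1804, 0.0526]
tool_rot: [-0.001, 0.745, 0.667, -0.0]
ft_force: [-0.2, -0.5, -0.2]
grip_width: 0.485
finger_force: 41.1
time: 16.8
position: [0.5476, -0.1807, 0.0503]
tool_rot: [0.0, 0.745, 0.667, 0.0]
ft_force: [0.5, 0.3, -1.0]
grip_width: 0.484
finger_force: 41.1
```

```bash
P="python3 -m pendant"
$P '[[[0,0,0.008],0],[[0,0,0.016],0],[[0,0,0.022],0],[[0,0,0.022],0]]' | grep -E "pos|ft"
$P '[[[0,0,0],0],[[0,0,0],0],[[0,0,0],0],[[0,0,0],0]]' -1 | grep -E "pos|wid"
$P '[[[0,0,-0.1],0],[[0,0,-0.3],0],[[0,0,-0.6],0],[[0,0,-0.7],0],[[0,0,-0.7],0]]' |grep pos
python3 plan.py 530,-80,170,83.5
python3 - <<'E'
from h import *
p,d=r.camera("top"); np.savez("top1.npz",p=p,d=d)
s,_=r.camera("side")
cv2.imwrite("pics/s3.png",np.hstack([cv2.resize(p[120:280,150:370,::-1],None,fx=2,fy=2),cv2.resize(s[100:260,220:340,::-1],None,fx=2,fy=2)]))
measure(p,d,dict(tr=(216,221,16,.054),film=(257,220,16,.045),choke=(179,232,14,.036)))
E
```

```text
position: [0.5476, -0.1808, 0.0474]
ft_force: [-1.1, 1.7, 2.2]
position: [0.5476, -0.1807, 0.0469]
grip_width: 1.003
position: [0.5498, -0.1818, 0.1566]
t 18.1 at [ 549.8 -181.8  156.6] psi 83.6 j [-0.49  0.15  1.89  0.    1.1  -0.38]
530,-80,170,83.5 -> [0.66, -0.207, -0.09] roll 0.001 rows 3 
tr [450.3  72.7  47.   40.1  12.7] [215. 220.]
film [454.9 -51.9  95.5  94.7   1.7] [260. 223.]
choke [392.4 199.8  41.7  35.2   3.8] [170. 239.]
```

View pics/s3.png

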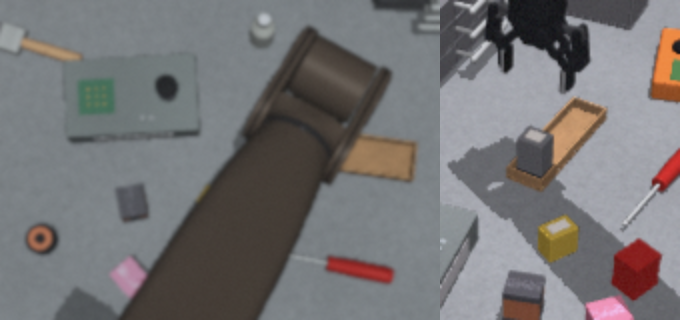

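The relay stands in the tray. The choke was knocked to about pixel (170,239), so I'll re-measure it later. The transformer is unchanged and comes next.

```bash
python3 plan.py 530,-80,170,50 480,20,150,20 450.2,72.7,110,12.7 450.2,72.7,28,12.7
```

```text
t 18.2 at [ 547.1 -180.5  151.5] psi 83.6 j [-0.49  0.15  1.89 -0.    1.1  -0.38]
530,-80,170,50 -> [0.653, -0.188, -0.123] roll 0.187 rows 4 
480,20,150,20 -> [0.296, -0.684, 0.133] roll 0.167 rows 4 
450.2,72.7,110,12.7 -> [-0.067, -0.398, 0.267] roll 0.041 rows 2 
450.2,72.7,28,12.7 -> [0.0, 0.0, 0.547] roll -0.0 rows 2
```

```bash
P="python3 -m pendant"
$P '[[[0.653,-0.188,-0.123],0.187],[[0.653,-0.188,-0.123],0.187],[[0.653,-0.188,-0.123],0.187],[[0.653,-0.188,-0.123],0.187],[[0.653,-0.188,-0.123],0.187]]' |grep pos
$P '[[[0.296,-0.684,0.133],0.167],[[0.296,-0.684,0.133],0.167],[[0.296,-0.684,0.133],0.167],[[0.296,-0.684,0.133],0.167],[[0.296,-0.684,0.133],0.167]]' |grep pos
$P '[[[-0.067,-0.398,0.267],0.041],[[-0.067,-0.398,0.267],0.041],[[-0.067,-0.398,0.267],0.041],[[-0.067,-0.398,0.267],0.041]]' |grep pos
python3 plan.py 450.2,72.7,28,12.7
```

```text
position: [0.529, -0.0792, 0.1679]
position: [0.4792, 0.0202, 0.1487]
position: [0.4508, 0.072, 0.1101]
t 19.6 at [450.8  72.  110.1] psi 12.7 j [-0.06 -0.06  2.2  -0.    1.01  1.29]
450.2,72.7,28,12.7 -> [-0.003, -0.005, 0.547] roll -0.0 rows 2
```

```bash
P="python3 -m pendant"
$P '[[[0,0,0.2],0],[[0,0,0.4],0],[[0,0,0.547],0],[[0,0,0.547],0],[[0,0,0.547],0]]' |grep pos
$P '[[[0,0,0],0],[[0,0,0],0],[[0,0,0],0],[[0,0,0],0],[[0,0,0],0]]' 1 40
$P '[[[0,0,0],0],[[0,0,0],0]]' | grep -E "pos|wid"
$P '[[[0,0,-0.1],0],[[0,0,-0.3],0],[[0,0,-0.6],0],[[0,0,-0.8],0],[[0,0,-0.8],0]]'
python3 plan.py 540,110,150,45 606.2,132,140,83.5 606.2,132,95,83.5
```

```text
position: [0.452, 0.0716, 0.0292]
time: 20.6
position: [0.4517, 0.0725, 0.0296]
tool_rot: [0.0, 0.994, 0.109, 0.001]
ft_force: [-0.9, -0.0, 5.5]
grip_width: 0.46
finger_force: 41.9
position: [0.4517, 0.0725, 0.0296]
grip_width: 0.459
time: 21.3
position: [0.4534, 0.0724, 0.1525]
tool_rot: [0.001, 0.994, 0.109, 0.004]
ft_force: [0.3, -0.0, -2.6]
grip_width: 0.459
finger_force: 41.8
t 21.3 at [453.4  72.4 152.5] psi 12.5 j [-0.06 -0.13  2.17 -0.    1.09  1.29]
540,110,150,45 -> [0.618, -0.119, 0.017] roll -0.18 rows 4 
606.2,132,140,83.5 -> [0.416, 0.208, 0.067] roll -0.214 rows 5 
606.2,132,95,83.5 -> [0.0, 0.0, 0.3] roll -0.0 rows 1
```

```bash
P="python3 -m pendant"
$P '[[[0.2,-0.04,0.01],-0.045],[[0.4,-0.08,0.01],-0.09],[[0.618,-0.119,0.017],-0.14],[[0.618,-0.119,0.017],-0.18],[[0.618,-0.119,0.017],-0.18]]' |grep pos
$P '[[[0.1,0.05,0],-0.045],[[0.2,0.1,0.03],-0.09],[[0.3,0.15,0.06],-0.135],[[0.416,0.208,0.067],-0.18],[[0.416,0.208,0.067],-0.214]]' |grep pos
$P '[[[0,0,0],0],[[0,0,0.2],0],[[0,0,0.3],0],[[0,0,0.3],0],[[0,0,0.3],0]]' |grep pos
python3 plan.py 606.2,132,79.6,83.5
```

```text
position: [0.5357, 0.1102, 0.1421]
position: [0.6034, 0.132, 0.1333]
position: [0.6026, 0.1318, 0.09]
t 22.8 at [602.6 131.8  90. ] psi 83.4 j [0.05 0.31 1.82 0.   1.01 0.17]
606.2,132,79.6,83.5 -> [0.004, 0.023, 0.07] roll -0.001 rows 1
```

```bash
P="python3 -m pendant"
$P '[[[0,0.02,0.02],0],[[0,0.02,0.04],0],[[0,0.02,0.06],0],[[0,0.02,0.07],0],[[0,0.02,0.07],0]]' |grep -E "pos|ft"
$P '[[[0,0,0.003],0],[[0,0,0.003],0]]' |grep -E "pos|ft"
```

```text
position: [0.6062, 0.1316, 0.08]
ft_force: [-0.1, 0.3, -4.0]
position: [0.6065, 0.1317, 0.0799]
ft_force: [-0.2, 0.4, -4.8]
```

```bash
P="python3 -m pendant"
$P '[[[0,0,0.005],0],[[0,0,0.01],0],[[0,0,0.014],0],[[0,0,0.014],0],[[0,0,0.014],0]]' |grep -E "pos|ft"
$P '[[[0,0,0],0],[[0,0,0],0],[[0,0,0],0],[[0,0,0],0]]' -1 |grep -E "pos|wid"
$P '[[[0,0,-0.1],0],[[0,0,-0.3],0],[[0,0,-0.5],0],[[0,0,-0.5],0],[[0,0,-0.5],0]]' |grep pos
python3 plan.py 616.1,25.5,150,83.5 616.1,25.5,102,83.5 
python3 - <<'E'
from h import *
s,_=r.camera("side");cv2.imwrite("pics/s4.png",cv2.resize(s[190:290,140:290,::-1],None,fx=3,fy=3))
E
```

```text
position: [0.6067, 0.1316, 0.0797]
ft_force: [-4.2, -0.2, 5.1]
position: [0.6067, 0.1316, 0.0777]
grip_width: 0.997
position: [0.6073, 0.1317, 0.1546]
t 24.9 at [607.3 131.7 154.6] psi 83.4 j [0.05 0.24 1.78 0.   1.12 0.16]
616.1,25.5,150,83.5 -> [-0.697, 0.139, 0.031] roll -0.0 rows 3 
616.1,25.5,102,83.5 -> [0.0, 0.0, 0.32] roll -0.0 rows 1
```

View pics/s4.png

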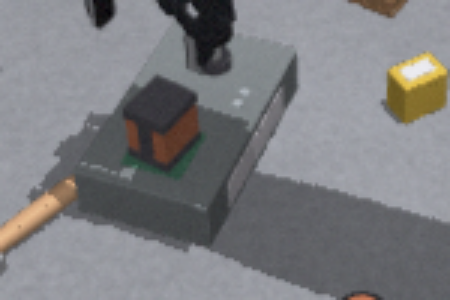

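The transformer stands upright on the pad at crop (160,120). Next I push the plunger, retract, and regrasp.

```bash
P="python3 -m pendant"
$P '[[[-0.697,0.139,0.031],0],[[-0.697,0.139,0.031],0],[[-0.697,0.139,0.031],0],[[-0.697,0.139,0.031],0],[[-0.697,0.139,0.031],0]]' 1 |grep pos
$P '[[[0,0,0.1],0],[[0,0,0.2],0],[[0,0,0.32],0],[[0,0,0.32],0],[[0,0,0.32],0]]' |grep -E "pos|wid"
$P '[[[0,0,0.03],0],[[0,0,0.06],0],[[0,0,0.09],0],[[0,0,0.12],0],[[0,0,0.14],0]]' |grep -E "pos|ft"
$P '[[[0,0,0.0],0],[[0,0,0.0],0],[[0,0,0.0],0],[[0,0,0.0],0],[[0,0,0.0],0]]'|grep -E "pos|ft"
$P '[[[0,0,0.0],0],[[0,0,0.0],0],[[0,0,0.0],0]]'|grep -E "pos|ft"
$P '[[[0,0,-0.1],0],[[0,0,-0.3],0],[[0,0,-0.5],0],[[0,0,-0.5],0],[[0,0,-0.5],0]]' -1|grep pos
python3 plan.py 606.7,131.7,155,83.5 606.7,131.7,79,83.5
```

```text
position: [0.6146, 0.026, 0.147]
position: [0.6145, 0.0261, 0.099]
grip_width: -0.001
position: [0.6162, 0.0256, 0.0838]
ft_force: [-12.2, 1.9, 30.2]
position: [0.6161, 0.0256, 0.084]
ft_force: [-8.7, 2.0, 18.2]
position: [0.6161, 0.0256, 0.084]
ft_force: [-8.8, 1.7, 19.2]
position: [0.6157, 0.0253, 0.1548]
t 27.8 at [615.7  25.3 154.8] psi 83.4 j [-0.12  0.23  1.79 -0.    1.12 -0.01]
606.7,131.7,155,83.5 -> [0.698, -0.14, -0.001] roll -0.0 rows 3 
606.7,131.7,79,83.5 -> [0.0, 0.0, 0.507] roll -0.0 rows 2
```

```bash
P="python3 -m pendant"
$P '[[[0.698,-0.14,0],0],[[0.698,-0.14,0],0],[[0.698,-0.14,0],0],[[0.698,-0.14,0],0],[[0.698,-0.14,0],0]]' |grep pos
$P '[[[0,0,0.2],0],[[0,0,0.4],0],[[0,0,0.507],0],[[0,0,0.507],0],[[0,0,0.507],0]]' | grep pos
$P '[[[0,0,0],0],[[0,0,0],0],[[0,0,0],0],[[0,0,0],0],[[0,0,0],0]]' 1 40
$P '[[[0,0,-0.1],0],[[0,0,-0.3],0],[[0,0,-0.55],0],[[0,0,-0.55],0],[[0,0,-0.55],0]]' |grep pos
python3 plan.py 600,0,165,83.5 570,-110,155,83.5 541.5,-228.7,140,83.5 541.5,-228.7,60,83.5 541.5,-228.7,35,83.5
```

```text
position: [0.6058, 0.1311, 0.1527]
position: [0.6068, 0.131, 0.0784]
time: 29.25
position: [0.6069, 0.132, 0.0794]
tool_rot: [0.0, 0.746, 0.666, 0.001]
ft_force: [-1.2, 0.3, 5.7]
grip_width: 0.459
finger_force: 42.7
position: [0.6063, 0.1318, 0.1609]
t 29.8 at [606.3 131.8 160.9] psi 83.4 j [ 0.05  0.23  1.78 -0.    1.13  0.17]
600,0,165,83.5 -> [-0.878, 0.058, -0.028] roll -0.0 rows 3 
570,-110,155,83.5 -> [-0.751, -0.116, 0.067] roll -0.0 rows 3 
541.5,-228.7,140,83.5 -> [-0.808, -0.099, 0.1] roll -0.0 rows 3 
541.5,-228.7,60,83.5 -> [0.0, 0.0, 0.533] roll -0.0 rows 2 
541.5,-228.7,35,83.5 -> [0.0, 0.0, 0.167] roll -0.0 rows 1
```

```bash
P="python3 -m pendant"
$P '[[[-0.25,0.02,-0.02],0],[[-0.5,0.04,-0.028],0],[[-0.75,0.055,-0.028],0],[[-0.878,0.058,-0.028],0],[[-0.878,0.058,-0.028],0]]' |grep pos
$P '[[[-0.25,-0.04,0.03],0],[[-0.5,-0.08,0.06],0],[[-0.751,-0.116,0.067],0],[[-0.751,-0.116,0.067],0]]' |grep pos
$P '[[[-0.25,-0.03,0.03],0],[[-0.5,-0.06,0.06],0],[[-0.7,-0.09,0.1],0],[[-0.808,-0.099,0.1],0],[[-0.808,-0.099,0.1],0]]' |grep pos
$P '[[[0,0,0.15],0],[[0,0,0.3],0],[[0,0,0.45],0],[[0,0,0.5],0],[[0,0,0.5],0]]'
python3 plan.py 541.5,-228.7,35,83.5
```

```text
position: [0.5979, -0.0024, 0.1613]
position: [0.5676, -0.1123, 0.152]
position: [0.5406, -0.2291, 0.1383]
time: 31.65
position: [0.5406, -0.2266, 0.063]
tool_rot: [-0.002, 0.746, 0.666, -0.0]
ft_force: [0.5, 0.3, -3.8]
grip_width: 0.459
finger_force: 41.6
t 31.6 at [ 540.6 -226.6   63. ] psi 83.5 j [-0.57  0.29  1.91  0.    0.95 -0.46]
541.5,-228.7,35,83.5 -> [-0.013, 0.008, 0.187] roll 0.0 rows 1
```

```bash
P="python3 -m pendant"
$P '[[[-0.013,0.004,0.05],0],[[-0.013,0.006,0.1],0],[[-0.013,0.006,0.15],0],[[-0.013,0.006,0.18],0],[[-0.013,0.006,0.18],0]]' |grep -E "pos|ft"
$P '[[[0,0,0.006],0],[[0,0,0.012],0],[[0,0,0.018],0],[[0,0,0.018],0]]' |grep -E "pos|ft"
```

```text
position: [0.5412, -0.2304, 0.0367]
ft_force: [0.3, 0.1, -3.9]
position: [0.5419, -0.2308, 0.0351]
ft_force: [-0.6, -0.7, -3.2]
```

```bash
P="python3 -m pendant"
$P '[[[0,0,0.006],0],[[0,0,0.012],0],[[0,0,0.014],0],[[0,0,0.014],0]]' |grep -E "pos|ft"
$P '[[[0,0,0],0],[[0,0,0],0],[[0,0,0],0],[[0,0,0],0]]' -1 | grep -E "pos|wid"
$P '[[[0,0,-0.1],0],[[0,0,-0.3],0],[[0,0,-0.6],0],[[0,0,-0.75],0],[[0,0,-0.75],0]]' |grep pos
python3 plan.py 600,-110,150,100 600,-10,150,135
python3 - <<'E'
from h import *
s,_=r.camera("side");cv2.imwrite("pics/s5.png",cv2.resize(s[130:330,210:360,::-1],None,fx=3,fy=3))
E
```

```text
position: [0.542, -0.2308, 0.0334]
ft_force: [-1.3, 1.7, 0.9]
position: [0.5422, -0.2309, 0.0331]
grip_width: 1.001
position: [0.5448, -0.2325, 0.1519]
t 33.9 at [ 544.8 -232.5  151.9] psi 83.5 j [-0.57  0.18  1.86  0.    1.09 -0.46]
600,-110,150,100 -> [0.853, 0.272, 0.013] roll -0.092 rows 3 
600,-10,150,135 -> [0.657, 0.116, -0.0] roll -0.194 rows 5
```

View pics/s5.png

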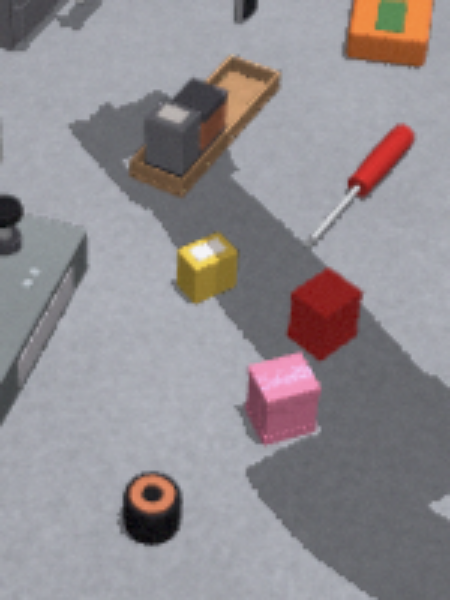

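Relay and transformer stand in the tray at (185,125). The film cap is unmoved at (207,267). The choke at (152,505) is upright.

```bash
python3 plan.py 530,-160,150,110 470,-70,130,146 454.8,-48.8,90,146 454.8,-48.8,22,146
python3 - <<'E'
from h import *
p,d=r.camera("top"); measure(p,d,dict(choke=(169,240,18,.036)))
E
```

```text
t 33.9 at [ 543.4 -231.6  148.9] psi 83.4 j [-0.57  0.18  1.86  0.    1.09 -0.46]
530,-160,150,110 -> [0.464, -0.143, -0.007] roll -0.148 rows 4 
470,-70,130,146 -> [0.701, -0.171, 0.133] roll -0.2 rows 5 
454.8,-48.8,90,146 -> [0.163, 0.061, 0.267] roll -0.0 rows 1 
454.8,-48.8,22,146 -> [0.0, 0.0, 0.453] roll -0.0 rows 2 
choke [393.4 204.3  42.4  40.8  47.7] [169. 239.]
```

```bash
P="python3 -m pendant"
$P '[[[0.464,-0.143,0],-0.148],[[0.464,-0.143,0],-0.148],[[0.464,-0.143,0],-0.148],[[0.464,-0.143,0],-0.148],[[0.464,-0.143,0],-0.148]]' |grep pos
$P '[[[0.701,-0.171,0.133],-0.2],[[0.701,-0.171,0.133],-0.2],[[0.701,-0.171,0.133],-0.2],[[0.701,-0.171,0.133],-0.2],[[0.701,-0.171,0.133],-0.2]]' |grep pos
$P '[[[0.163,0.061,0.2],0],[[0.163,0.061,0.2],0],[[0.163,0.061,0.2],0],[[0.163,0.061,0.2],0]]' |grep pos
python3 plan.py 454.8,-48.8,22,146
```

```text
position: [0.5279, -0.1589, 0.1441]
position: [0.4679, -0.0691, 0.1249]
position: [0.4546, -0.049, 0.0966]
t 35.4 at [454.6 -49.   96.6] psi 146.0 j [-0.33 -0.04  2.2  -0.    0.98 -1.31]
454.8,-48.8,22,146 -> [-0.0, 0.002, 0.498] roll -0.0 rows 2
```

```bash
P="python3 -m pendant"
$P '[[[0,0,0.2],0],[[0,0,0.4],0],[[0,0,0.498],0],[[0,0,0.498],0],[[0,0,0.498],0]]' |grep pos
$P '[[[0,0,0],0],[[0,0,0],0],[[0,0,0],0],[[0,0,0],0],[[0,0,0],0]]' 1 40
$P '[[[0,0,-0.1],0],[[0,0,-0.3],0],[[0,0,-0.6],0],[[0,0,-0.8],0],[[0,0,-0.8],0]]'|grep -E "pos|wid"
python3 plan.py 540,40,145,115 606.2,132,135,83.5 606.2,132,90,83.5
```

```text
position: [0.4545, -0.0488, 0.0218]
time: 36.35
position: [0.4542, -0.0483, 0.022]
tool_rot: [0.001, 0.292, 0.957, -0.0]
ft_force: [-0.9, 0.1, 6.2]
grip_width: 0.53
finger_force: 42.4
position: [0.4562, -0.0488, 0.1457]
grip_width: 0.528
t 36.9 at [456.2 -48.8 145.7] psi 146.1 j [-0.33 -0.12  2.17  0.    1.08 -1.31]
540,40,145,115 -> [-0.133, 0.803, 0.005] roll 0.173 rows 4 
606.2,132,135,83.5 -> [0.369, 0.659, 0.067] roll 0.175 rows 4 
606.2,132,90,83.5 -> [0.0, 0.0, 0.3] roll -0.0 rows 1
```

```bash
P="python3 -m pendant"
$P '[[[-0.04,0.25,0.005],0.045],[[-0.08,0.5,0.005],0.09],[[-0.133,0.75,0.005],0.135],[[-0.133,0.803,0.005],0.173],[[-0.133,0.803,0.005],0.173]]' |grep pos
$P '[[[0.1,0.2,0],0.045],[[0.2,0.4,0.03],0.09],[[0.3,0.6,0.06],0.135],[[0.369,0.659,0.067],0.175],[[0.369,0.659,0.067],0.175]]' |grep pos
$P '[[[0,0,0],0],[[0,0,0.15],0],[[0,0,0.3],0],[[0,0,0.3],0],[[0,0,0.3],0]]' |grep pos
python3 plan.py 606.2,132,72.5,83.5
```

```text
position: [0.5364, 0.0421, 0.1381]
position: [0.6022, 0.1334, 0.1281]
position: [0.6025, 0.1317, 0.0848]
t 38.4 at [602.5 131.7  84.8] psi 83.5 j [ 0.05  0.32  1.82 -0.    1.    0.17]
606.2,132,72.5,83.5 -> [0.005, 0.024, 0.082] roll -0.0 rows 1
```

```bash
P="python3 -m pendant"
$P '[[[0,0.02,0.02],0],[[0,0.02,0.04],0],[[0,0.02,0.06],0],[[0,0.02,0.08],0],[[0,0.02,0.08],0]]' |grep -E "pos|ft"
$P '[[[0,0,0.005],0],[[0,0,0.008],0],[[0,0,0.008],0]]' |grep -E "pos|ft"
$P '[[[0,0,0],0],[[0,0,0],0],[[0,0,0],0],[[0,0,0],0]]' -1 |grep -E "pos|wid"
$P '[[[0,0,-0.1],0],[[0,0,-0.3],0],[[0,0,-0.5],0],[[0,0,-0.5],0],[[0,0,-0.5],0]]' |grep pos
python3 plan.py 616.1,25.5,145,83.5 616.1,25.5,102,83.5 616.1,25.5,82,83.5
python3 - <<'E'
from h import *
s,_=r.camera("side");cv2.imwrite("pics/s6.png",cv2.resize(s[190:290,140:290,::-1],None,fx=3,fy=3))
E
```

```text
position: [0.6058, 0.1325, 0.0724]
ft_force: [-0.4, 0.5, -0.9]
position: [0.6062, 0.1325, 0.0721]
ft_force: [-1.0, -0.1, 0.8]
position: [0.6062, 0.1324, 0.0718]
grip_width: 0.999
position: [0.607, 0.1325, 0.1487]
t 40.0 at [607.  132.5 148.7] psi 83.4 j [ 0.05  0.25  1.78 -0.    1.11  0.17]
616.1,25.5,145,83.5 -> [-0.702, 0.142, 0.025] roll -0.0 rows 3 
616.1,25.5,102,83.5 -> [0.0, 0.0, 0.287] roll -0.0 rows 1 
616.1,25.5,82,83.5 -> [0.0, 0.0, 0.133] roll -0.0 rows 1
```

View pics/s6.png

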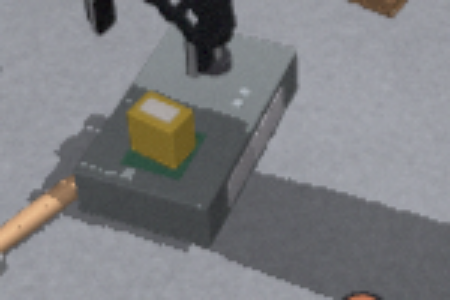

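The film cap stands on the pad at crop (162,130). Push and regrasp.

```bash
P="python3 -m pendant"
$P '[[[-0.702,0.142,0.025],0],[[-0.702,0.142,0.025],0],[[-0.702,0.142,0.025],0],[[-0.702,0.142,0.025],0],[[-0.702,0.142,0.025],0]]' 1 |grep pos
$P '[[[0,0,0.1],0],[[0,0,0.2],0],[[0,0,0.28],0],[[0,0,0.28],0],[[0,0,0.28],0]]' |grep -E "pos|wid"
$P '[[[0,0,0.03],0],[[0,0,0.06],0],[[0,0,0.09],0],[[0,0,0.11],0],[[0,0,0.12],0]]' |grep -E "pos|ft"
$P '[[[0,0,0.01],0],[[0,0,0.01],0],[[0,0,0.01],0],[[0,0,0.01],0],[[0,0,0.01],0]]'|grep -E "pos|ft"
$P '[[[0,0,0.0],0],[[0,0,0.0],0],[[0,0,0.0],0]]'|grep -E "pos|ft"
$P '[[[0,0,-0.1],0],[[0,0,-0.3],0],[[0,0,-0.5],0],[[0,0,-0.5],0],[[0,0,-0.5],0]]' -1|grep pos
python3 plan.py 606.7,132.4,150,83.5 606.7,132.4,72,83.5
```

```text
position: [0.6146, 0.026, 0.1419]
position: [0.6149, 0.0258, 0.1]
grip_width: -0.0
position: [0.6163, 0.0253, 0.085]
ft_force: [-2.7, 0.4, 9.8]
position: [0.6163, 0.0253, 0.0841]
ft_force: [-3.8, 0.4, 9.1]
position: [0.6163, 0.0253, 0.0841]
ft_force: [-3.2, 0.3, 9.2]
position: [0.6158, 0.0252, 0.1573]
t 42.9 at [615.8  25.2 157.3] psi 83.4 j [-0.12  0.23  1.79 -0.    1.12 -0.01]
606.7,132.4,150,83.5 -> [0.703, -0.142, 0.049] roll -0.0 rows 3 
606.7,132.4,72,83.5 -> [0.0, 0.0, 0.52] roll -0.0 rows 2
```

```bash
P="python3 -m pendant"
$P '[[[0.703,-0.142,0.049],0],[[0.703,-0.142,0.049],0],[[0.703,-0.142,0.049],0],[[0.703,-0.142,0.049],0],[[0.703,-0.142,0.049],0]]' |grep pos
$P '[[[0,0,0.2],0],[[0,0,0.4],0],[[0,0,0.52],0],[[0,0,0.52],0],[[0,0,0.52],0]]' | grep pos
$P '[[[0,0,0],0],[[0,0,0],0],[[0,0,0],0],[[0,0,0],0],[[0,0,0],0]]' 1 40
$P '[[[0,0,-0.1],0],[[0,0,-0.3],0],[[0,0,-0.6],0],[[0,0,-0.6],0],[[0,0,-0.6],0]]' |grep pos
python3 plan.py 600,0,160,83.5 570,-130,155,83.5 536,-276,140,83.5 536,-276,60,83.5 536,-276,27,83.5
```

```text
position: [0.6058, 0.1318, 0.148]
position: [0.6066, 0.1312, 0.0712]
time: 44.4
position: [0.6073, 0.1326, 0.0728]
tool_rot: [0.001, 0.746, 0.666, 0.001]
ft_force: [0.5, -1.3, 5.6]
grip_width: 0.531
finger_force: 43.7
position: [0.6068, 0.1327, 0.1632]
t 44.9 at [606.8 132.7 163.2] psi 83.5 j [0.05 0.23 1.77 0.   1.13 0.17]
600,0,160,83.5 -> [-0.884, 0.056, 0.021] roll -0.0 rows 3 
570,-130,155,83.5 -> [-0.884, -0.101, 0.033] roll -0.0 rows 3 
536,-276,140,83.5 -> [-0.993, -0.115, 0.1] roll -0.0 rows 3 
536,-276,60,83.5 -> [0.0, 0.0, 0.533] roll -0.0 rows 2 
536,-276,27,83.5 -> [0.0, 0.0, 0.22] roll -0.0 rows 1
```

```bash
P="python3 -m pendant"
$P '[[[-0.25,0.02,0.01],0],[[-0.5,0.04,0.02],0],[[-0.75,0.055,0.02],0],[[-0.884,0.056,0.02],0],[[-0.884,0.056,0.02],0]]' |grep pos
$P '[[[-0.25,-0.03,0.01],0],[[-0.5,-0.06,0.03],0],[[-0.75,-0.09,0.03],0],[[-0.884,-0.101,0.03],0],[[-0.884,-0.101,0.03],0]]' |grep pos
$P '[[[-0.25,-0.03,0.03],0],[[-0.5,-0.06,0.06],0],[[-0.75,-0.09,0.1],0],[[-0.993,-0.115,0.1],0],[[-0.993,-0.115,0.1],0]]' |grep pos
$P '[[[0,0,0.15],0],[[0,0,0.3],0],[[0,0,0.45],0],[[0,0,0.5],0],[[0,0,0.5],0]]'|grep -E "pos|wid"
python3 plan.py 536,-276,27,83.5
python3 - <<'E'
from h import *
s,_=r.camera("side");cv2.imwrite("pics/s7.png",cv2.resize(s[120:220,220:350,::-1],None,fx=4,fy=4))
E
```

```text
position: [0.5977, -0.0024, 0.1558]
position: [0.568, -0.1312, 0.1521]
position: [0.5343, -0.2781, 0.1375]
position: [0.5344, -0.2738, 0.0616]
grip_width: 0.53
t 46.9 at [ 534.4 -273.8   61.6] psi 83.5 j [-0.64  0.32  1.87  0.    0.95 -0.53]
536,-276,27,83.5 -> [-0.013, 0.012, 0.231] roll 0.0 rows 1
```

View pics/s7.png

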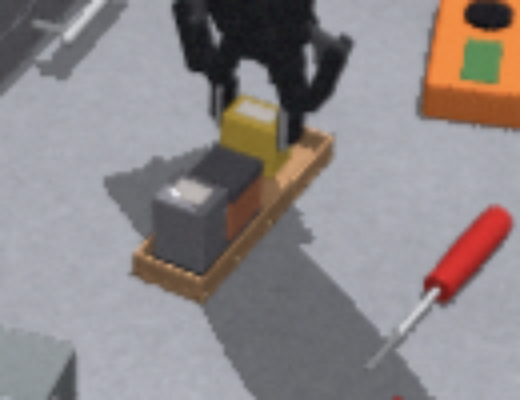

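The film cap hangs over the tray behind the transformer at (252,130), well aligned. I'll lower it.

```bash
P="python3 -m pendant"
$P '[[[0,0.005,0.05],0],[[0,0.005,0.1],0],[[0,0.005,0.15],0],[[0,0.005,0.19],0],[[0,0.005,0.19],0]]' |grep -E "pos|ft"
$P '[[[0,0,0.01],0],[[0,0,0.02],0],[[0,0,0.02],0],[[0,0,0.02],0]]' |grep -E "pos|ft"
```

```text
position: [0.535, -0.2757, 0.0337]
ft_force: [0.0, 0.0, -0.6]
position: [0.5359, -0.2763, 0.0323]
ft_force: [-0.1, -0.7, -1.0]
```

```bash
P="python3 -m pendant"
$P '[[[0,0,0.01],0],[[0,0,0.02],0],[[0,0,0.03],0],[[0,0,0.035],0],[[0,0,0.035],0]]' |grep -E "pos|ft"
$P '[[[0,0,0.003],0],[[0,0,0.005],0],[[0,0,0.005],0]]' |grep -E "pos|ft"
```

```text
position: [0.5358, -0.2762, 0.0268]
ft_force: [0.2, -0.2, -0.8]
position: [0.5359, -0.2763, 0.0268]
ft_force: [-2.5, 1.3, 5.8]
```

```bash
P="python3 -m pendant"
$P '[[[0,0,0],0],[[0,0,0],0],[[0,0,0],0],[[0,0,0],0]]' -1 | grep -E "pos|wid"
$P '[[[0,0,-0.1],0],[[0,0,-0.3],0],[[0,0,-0.6],0],[[0,0,-0.8],0],[[0,0,-0.8],0]]' |grep pos
python3 plan.py 530,-145,150,83.5 500,0,150,83.5 440,120,140,83.5
python3 - <<'E'
from h import *
p,d=r.camera("top"); measure(p,d,dict(choke=(169,240,18,.036)))
E
```

```text
position: [0.5357, -0.2762, 0.0258]
grip_width: 0.995
position: [0.5391, -0.2786, 0.154]
t 49.5 at [ 539.1 -278.6  154. ] psi 83.5 j [-0.64  0.21  1.82  0.    1.1  -0.53]
530,-145,150,83.5 -> [0.878, -0.162, 0.027] roll -0.0 rows 3 
500,0,150,83.5 -> [0.938, -0.308, -0.0] roll -0.0 rows 3 
440,120,140,83.5 -> [0.75, -0.488, 0.067] roll -0.0 rows 3 
choke [393.4 204.3  42.4  40.8  47.7] [169. 239.]
```

```bash
P="python3 -m pendant"
$P '[[[0.878,-0.162,0.027],0],[[0.878,-0.162,0.027],0],[[0.878,-0.162,0.027],0],[[0.878,-0.162,0.027],0]]' |grep pos
$P '[[[0.938,-0.308,0],0],[[0.938,-0.308,0],0],[[0.938,-0.308,0],0],[[0.938,-0.308,0],0]]' |grep pos
$P '[[[0.75,-0.488,0.067],0],[[0.75,-0.488,0.067],0],[[0.75,-0.488,0.067],0],[[0.75,-0.488,0.067],0],[[0.75,-0.488,0.067],0]]' |grep pos
python3 plan.py 394,204,90,83.5 394,204,20,83.5
```

```text
position: [0.5248, -0.1383, 0.1401]
position: [0.4948, 0.0063, 0.1408]
position: [0.4371, 0.1222, 0.1317]
t 50.9 at [437.1 122.2 131.7] psi 83.5 j [ 0.05 -0.1   2.19 -0.    1.06  0.16]
394,204,90,83.5 -> [0.509, -0.347, 0.278] roll 0.0 rows 2 
394,204,20,83.5 -> [0.0, 0.0, 0.467] roll -0.0 rows 2
```

```bash
P="python3 -m pendant"
$P '[[[0.509,-0.347,0.25],0],[[0.509,-0.347,0.25],0],[[0.509,-0.347,0.25],0],[[0.509,-0.347,0.25],0],[[0.509,-0.347,0.25],0]]' |grep pos
python3 plan.py 394,204,19,83.5
```

```text
position: [0.3958, 0.2033, 0.0952]
t 51.4 at [395.8 203.3  95.2] psi 83.3 j [ 0.25 -0.07  2.23 -0.    0.97  0.36]
394,204,19,83.5 -> [0.003, -0.012, 0.508] roll -0.001 rows 2
```

```bash
P="python3 -m pendant"
$P '[[[0,-0.01,0.2],0],[[0,-0.01,0.35],0],[[0,-0.01,0.45],0],[[0,-0.01,0.505],0],[[0,-0.01,0.505],0]]' |grep pos
$P '[[[0,0,0],0],[[0,0,0],0],[[0,0,0],0],[[0,0,0],0],[[0,0,0],0]]' 1 40
$P '[[[0,0,-0.1],0],[[0,0,-0.3],0],[[0,0,-0.6],0],[[0,0,-0.8],0],[[0,0,-0.8],0]]'|grep -E "pos|wid"
python3 plan.py 500,160,140,83.5 606.2,132,130,83.5 606.2,132,85,83.5
```

```text
position: [0.393, 0.2035, 0.0184]
time: 52.4
position: [0.3937, 0.2048, 0.02]
tool_rot: [0.001, 0.746, 0.666, 0.001]
ft_force: [-0.8, -0.3, 6.4]
grip_width: 0.499
finger_force: 41.0
position: [0.3955, 0.2055, 0.1436]
grip_width: 0.493
t 52.9 at [395.5 205.5 143.6] psi 83.5 j [ 0.25 -0.15  2.2   0.    1.07  0.36]
500,160,140,83.5 -> [-0.222, 0.727, 0.024] roll -0.0 rows 3 
606.2,132,130,83.5 -> [-0.105, 0.725, 0.067] roll -0.0 rows 3 
606.2,132,85,83.5 -> [0.0, 0.0, 0.3] roll -0.0 rows 1
```

```bash
P="python3 -m pendant"
$P '[[[-0.08,0.25,0],0],[[-0.16,0.5,0.02],0],[[-0.222,0.727,0.024],0],[[-0.222,0.727,0.024],0],[[-0.222,0.727,0.024],0]]' |grep pos
$P '[[[-0.04,0.25,0.02],0],[[-0.08,0.5,0.04],0],[[-0.105,0.725,0.067],0],[[-0.105,0.725,0.067],0],[[-0.105,0.725,0.067],0]]' |grep pos
$P '[[[0,0,0],0],[[0,0,0.15],0],[[0,0,0.3],0],[[0,0,0.3],0],[[0,0,0.3],0]]' |grep pos
python3 plan.py 606.2,132,70,83.5
```

```text
position: [0.4959, 0.1586, 0.133]
position: [0.6016, 0.1314, 0.1235]
position: [0.6021, 0.1315, 0.0801]
t 54.4 at [602.1 131.5  80.1] psi 83.5 j [0.05 0.32 1.83 0.   0.99 0.16]
606.2,132,70,83.5 -> [0.007, 0.027, 0.068] roll -0.0 rows 1
```

```bash
P="python3 -m pendant"
$P '[[[0,0.02,0.02],0],[[0,0.02,0.04],0],[[0,0.02,0.06],0],[[0,0.02,0.065],0],[[0,0.02,0.065],0]]' |grep -E "pos|ft"
$P '[[[0,0,0.005],0],[[0,0,0.01],0],[[0,0,0.01],0],[[0,0,0.01],0]]' |grep -E "pos|ft"
```

```text
position: [0.6062, 0.1305, 0.0703]
ft_force: [-0.1, -0.1, -1.2]
position: [0.6064, 0.1306, 0.0701]
ft_force: [-3.6, -1.8, 5.9]
```

```bash
P="python3 -m pendant"
$P '[[[0,0,0],0],[[0,0,0],0],[[0,0,0],0],[[0,0,0],0]]' -1 |grep -E "pos|wid"
$P '[[[0,0,-0.1],0],[[0,0,-0.3],0],[[0,0,-0.5],0],[[0,0,-0.5],0],[[0,0,-0.5],0]]' |grep pos
python3 plan.py 616.1,25.5,145,83.5 616.1,25.5,102,83.5 616.1,25.5,82,83.5
python3 - <<'E'
from h import *
s,_=r.camera("side");cv2.imwrite("pics/s8.png",cv2.resize(s[190:290,140:290,::-1],None,fx=3,fy=3))
E
```

```text
position: [0.6063, 0.1306, 0.0687]
grip_width: 1.002
position: [0.6071, 0.1307, 0.1458]
t 56.2 at [607.1 130.7 145.8] psi 83.4 j [ 0.05  0.25  1.79 -0.    1.1   0.16]
616.1,25.5,145,83.5 -> [-0.69, 0.14, 0.005] roll -0.0 rows 3 
616.1,25.5,102,83.5 -> [0.0, 0.0, 0.287] roll -0.0 rows 1 
616.1,25.5,82,83.5 -> [0.0, 0.0, 0.133] roll -0.0 rows 1
```

View pics/s8.png

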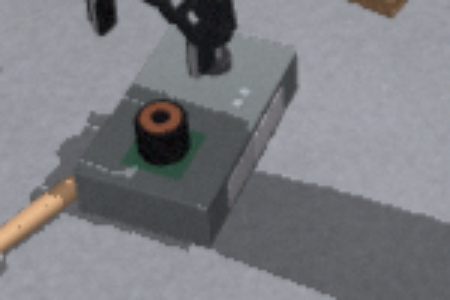

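The choke stands on the pad at crop (163,132). Push.

```bash
P="python3 -m pendant"
$P '[[[-0.69,0.14,0.005],0],[[-0.69,0.14,0.005],0],[[-0.69,0.14,0.005],0],[[-0.69,0.14,0.005],0],[[-0.69,0.14,0.005],0]]' 1 |grep pos
$P '[[[0,0,0.1],0],[[0,0,0.2],0],[[0,0,0.28],0],[[0,0,0.28],0],[[0,0,0.28],0]]' |grep -E "pos|wid"
$P '[[[0,0,0.03],0],[[0,0,0.06],0],[[0,0,0.09],0],[[0,0,0.11],0],[[0,0,0.12],0]]' |grep -E "pos|ft"
$P '[[[0,0,0.015],0],[[0,0,0.015],0],[[0,0,0.015],0],[[0,0,0.015],0],[[0,0,0.015],0]]'|grep -E "pos|ft"
$P '[[[0,0,0.0],0],[[0,0,0.0],0],[[0,0,0.0],0]]'|grep -E "pos|ft"
$P '[[[0,0,-0.1],0],[[0,0,-0.3],0],[[0,0,-0.5],0],[[0,0,-0.5],0],[[0,0,-0.5],0]]' -1|grep pos
python3 plan.py 606.7,130.6,145,83.5 606.7,130.6,69.5,83.5
```

```text
position: [0.6145, 0.026, 0.1419]
position: [0.6148, 0.0258, 0.1001]
grip_width: 0.003
position: [0.6164, 0.0253, 0.0853]
ft_force: [-1.6, 0.8, 8.7]
position: [0.6164, 0.0253, 0.0841]
ft_force: [-3.9, 0.4, 11.5]
position: [0.6164, 0.0253, 0.0841]
ft_force: [-4.2, 0.5, 11.0]
position: [0.6158, 0.0252, 0.1567]
t 59.0 at [615.8  25.2 156.7] psi 83.4 j [-0.12  0.23  1.79 -0.    1.12 -0.01]
606.7,130.6,145,83.5 -> [0.691, -0.14, 0.078] roll -0.0 rows 3 
606.7,130.6,69.5,83.5 -> [0.0, 0.0, 0.503] roll -0.0 rows 2
```

```bash
P="python3 -m pendant"
$P '[[[0.691,-0.14,0.078],0],[[0.691,-0.14,0.078],0],[[0.691,-0.14,0.078],0],[[0.691,-0.14,0.078],0],[[0.691,-0.14,0.078],0]]' |grep pos
$P '[[[0,0,0.15],0],[[0,0,0.3],0],[[0,0,0.45],0],[[0,0,0.495],0],[[0,0,0.495],0]]' | grep pos
$P '[[[0,0,0],0],[[0,0,0],0],[[0,0,0],0],[[0,0,0],0],[[0,0,0],0]]' 1 40
$P '[[[0,0,-0.1],0],[[0,0,-0.3],0],[[0,0,-0.6],0],[[0,0,-0.6],0],[[0,0,-0.6],0]]' |grep pos
python3 plan.py 600,0,160,83.5 575,-130,155,83.5 545,-265,150,83.5 531,-321,140,83.5 531,-321,60,83.5
```

```text
position: [0.6058, 0.1301, 0.143]
position: [0.6055, 0.1294, 0.0685]
time: 60.55
position: [0.6075, 0.1308, 0.0717]
tool_rot: [0.001, 0.746, 0.666, 0.001]
ft_force: [-0.1, -0.9, 6.3]
grip_width: 0.495
finger_force: 41.1
position: [0.6069, 0.1309, 0.1618]
t 61.0 at [606.9 130.9 161.8] psi 83.5 j [0.05 0.23 1.78 0.   1.13 0.16]
600,0,160,83.5 -> [-0.872, 0.054, 0.012] roll -0.0 rows 3 
575,-130,155,83.5 -> [-0.88, -0.067, 0.033] roll -0.0 rows 3 
545,-265,150,83.5 -> [-0.917, -0.097, 0.033] roll -0.0 rows 3 
531,-321,140,83.5 -> [-0.381, -0.05, 0.067] roll -0.0 rows 2 
531,-321,60,83.5 -> [0.0, 0.0, 0.533] roll -0.0 rows 2
```

```bash
P="python3 -m pendant"
$P '[[[-0.25,0.02,0.01],0],[[-0.5,0.04,0.012],0],[[-0.75,0.05,0.012],0],[[-0.872,0.054,0.012],0],[[-0.872,0.054,0.012],0]]' |grep pos
$P '[[[-0.25,-0.02,0.01],0],[[-0.5,-0.04,0.02],0],[[-0.75,-0.06,0.033],0],[[-0.88,-0.067,0.033],0],[[-0.88,-0.067,0.033],0]]' |grep pos
$P '[[[-0.25,-0.03,0.01],0],[[-0.5,-0.06,0.02],0],[[-0.75,-0.09,0.033],0],[[-0.917,-0.097,0.033],0],[[-0.917,-0.097,0.033],0]]' |grep pos
$P '[[[-0.2,-0.03,0.03],0],[[-0.381,-0.05,0.067],0],[[-0.381,-0.05,0.067],0],[[-0.381,-0.05,0.067],0]]'|grep pos
$P '[[[0,0,0.15],0],[[0,0,0.3],0],[[0,0,0.45],0],[[0,0,0.53],0],[[0,0,0.53],0]]'|grep -E "pos|wid"
$P '[[[0,0,0],0],[[0,0,0],0]]'|grep -E "pos|wid"
python3 plan.py 531,-321,26,83.5
python3 - <<'E'
from h import *
s,_=r.camera("side");cv2.imwrite("pics/s9.png",cv2.resize(s[120:220,220:350,::-1],None,fx=4,fy=4))
E
```

```text
position: [0.5977, -0.0022, 0.1557]
position: [0.5732, -0.1311, 0.1516]
position: [0.5438, -0.2661, 0.1472]
position: [0.5304, -0.3191, 0.1372]
position: [0.5294, -0.3184, 0.0564]
grip_width: 0.495
position: [0.5313, -0.3214, 0.0603]
grip_width: 0.495
t 63.6 at [ 531.3 -321.4   60.3] psi 83.5 j [-0.71  0.36  1.82  0.    0.96 -0.59]
531,-321,26,83.5 -> [0.002, -0.002, 0.229] roll -0.0 rows 1
```

View pics/s9.png

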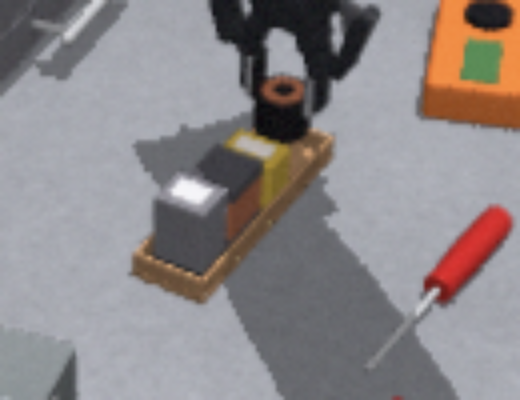

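The three parts stand in the tray and the choke hangs over the last gap at (283,108). I'll lower it.

```bash
P="python3 -m pendant"
$P '[[[0,0,0.05],0],[[0,0,0.1],0],[[0,0,0.15],0],[[0,0,0.19],0],[[0,0,0.19],0]]' |grep -E "pos|ft"
$P '[[[0,0,0.01],0],[[0,0,0.02],0],[[0,0,0.03],0],[[0,0,0.03],0],[[0,0,0.03],0]]' |grep -E "pos|ft"
$P '[[[0,0,0.006],0],[[0,0,0.012],0],[[0,0,0.012],0],[[0,0,0.012],0]]' |grep -E "pos|ft"
```

```text
position: [0.5292, -0.3203, 0.0284]
ft_force: [0.1, -0.4, -1.6]
position: [0.5303, -0.3211, 0.0258]
ft_force: [-0.1, 1.0, -1.9]
position: [0.5303, -0.3212, 0.0258]
ft_force: [-3.4, 1.6, 7.1]
```

```bash
P="python3 -m pendant"
$P '[[[0,0,0],0],[[0,0,0],0],[[0,0,0],0],[[0,0,0],0]]' -1 |grep -E "pos|wid"
$P '[[[0,0,-0.1],0],[[0,0,-0.3],0],[[0,0,-0.6],0],[[0,0,-0.9],0],[[0,0,-1],0]]' |grep pos
$P '[[[-0.4,0.5,0],0],[[-0.8,0.9,0],0],[[-0.8,0.9,0],0],[[-0.8,0.9,0],0],[[-0.8,0.9,0],0]]' |grep pos
python3 - <<'E'
from h import *
s,_=r.camera("side");p,d=r.camera("top")
cv2.imwrite("pics/s10.png",np.hstack([cv2.resize(s[110:250,160:350,::-1],None,fx=2.5,fy=2.5)[:350],cv2.resize(p[120:260,280:400,::-1],None,fx=2.5,fy=2.5)[:350]]))
E
```

```text
position: [0.5302, -0.321, 0.0236]
grip_width: 0.999
position: [0.5327, -0.3231, 0.1816]
position: [0.6515, -0.4583, 0.172]
```

View pics/s10.png

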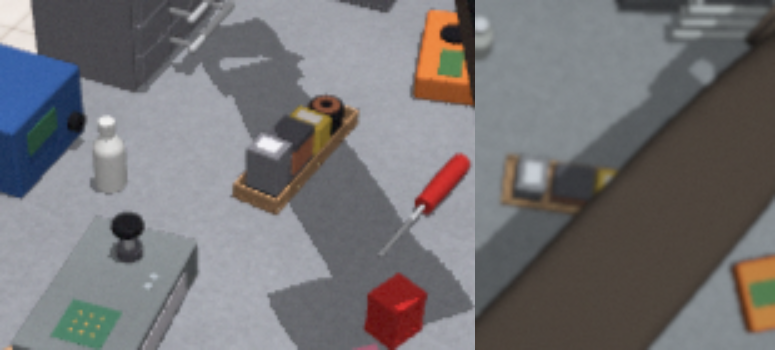

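All four parts stand in the tray (relay at (267,160) through choke at (327,110)), the plunger is up at (127,230), and the bottle and meter look undisturbed.

```bash
python3 -c "
from workcell import r
print(r.finish_job())"
```

```text
the job is handed in; nothing more can be done
None
```

I tested the relay, transformer, film capacitor and choke in that order (the can capacitor was absent), pushing the plunger to its stop each time, packed all four upright in the tray with the plunger up, and handed the job in; no verdict was returned.

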